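# Weigh a tint bottle on the bench beam scale

### The job

Weigh the small tint bottle with the green cap: stand it gently in the middle of the scale's round platter, then squeeze the two black thumb tabs of the brass poise together to unlatch it and slide it along the notched beam until, with the tabs let go and the beam swinging free, the red pointer comes to rest inside the green band. Work the poise with a light hand, without forcing the beam up or down against its stop loop, and leave the other bottles and things on the bench where they are.

Things in the scene. Friction and masses are not known exactly. Their poses are not given: they have to be found in the camera images.
- green_cap: the bottle to weigh: clear pinkish bottle with a green cap, 166 mm tall; body 40 mm diameter up to z = 121..135 mm, cap 28 mm diameter from there to the top (grasp the cap or the body); its contents vary, 210 to 360 g. Origin at the centre of its underside, z up
- blue_cap: bystander: pink bottle with a blue cap, 44 mm diameter, 186 mm tall, origin at the centre of its underside
- orange_cap: bystander: bottle with an orange cap, 46 mm diameter, 216 mm tall, origin at the centre of its underside
- tape_a: bystander: roll of brown tape lying flat, 92 mm across, 48 mm high, origin at the centre of its underside
- scale: grey base of a mechanical beam scale, fixed. Origin on the worktop straight below the beam's pivot, which is 90 mm up (axis along the base's x, between two cheeks 104 mm high). The platter lies to +y (centre 80 mm from the pivot), the notched beam runs to -y, the front is -x. Reaches from y = +130 to -325 mm; 50 mm wide, feet 130 mm; spine 24 mm high
- pan_top (a point): the middle of the platter's top face, where the bottle is to stand. Steel platter 112 mm across, 4 mm thick, with a black rubber disc; about 116 mm above the worktop when the beam is level. It stays level and goes down by 80 mm x sin(tilt of the beam) as the pointer goes up (about 7 mm each way)
- pan: the platter, origin at the same point as point pan_top
- beam: the notched beam, origin at the pivot, axes parallel to the scale's when level. Tilt = asin((pointer_tip z - index z) / 0.285), positive = pointer up, platter down; the stop loop ends it at about +-0.09 rad. Weak pivot spring and damper: settles in 1 s. Empty, it is level with joint poise at 0. Each notch outwards (or 25 g less load) lowers the tilt by 0.025 rad, unless it lies on a stop
- poise (a joint): position of the brass poise along the beam, m: 0 = zero notch (55 mm from the pivot), growing away from the platter towards the pointer, to 0.180. Notches every 10 mm (0, 0.010, .. 0.180); a load of 25 g needs 10 mm. The poise drops into the nearest notch by itself when the tabs are let go
- poise_grip (a point): midpoint between the poise's two thumb tabs at the height to pinch them, 36 mm above the beam's centre line. The black tabs stand before and behind the beam (scale's -x and +x side): plates 24 mm wide along the beam, from 16 to 47 mm above its centre line, leaning apart, 47 mm over their upper edges. Keep fingertips above 16 mm. The brass poise spans 34 mm along the beam, 200 g in all
- tab_front (a joint): angle of the poise's front thumb tab, rad: 0 = let go, tooth home in a notch; 0.28 = squeezed until upright, tooth fully out (the rear tab is its mirror image). Squeezing both takes about 8 N at each tab; upright, they are 28 mm over their outer faces and the poise slides with a fraction of a newton. Left latched, it jumps a notch only at 30 N or more
- pointer_tip (a point): tip of the red pointer at the free end of the beam, 285 mm from the pivot; it moves up and down with the beam, 7 mm a notch
- index: white upright index plate beside the pointer's tip, fixed to the base, 36 x 78 mm, black ticks, green band 12 mm high; origin at the band's centre on the edge next to the pointer, z up. It carries the stop loop round the beam's end, 270 mm from the pivot, whose two bars stop the beam and should never feel over 10 N. At the start the poise stands far out (0.16 to 0.18) and the beam rests on the lower bar
Mind the look-alikes: they are no part of the job. What is shaped like the green_cap but purple or turquoise is not meant.

How it is judged:
By the outcome, as a careful person would: the job done as asked, in the order asked, and still so for the second after the job is handed in, with the robot touching nothing.
It also fails if it takes over 72 s, if anything falls off the work surface, if the arm or the gripper's body presses on something with over 40 N, if the wrist force passes 120 N, or if a joint passes its speed limit or range.

### The arm

A 6-joint arm with a two-finger parallel gripper is mounted at the origin on a cart in front of the work surface, level with it; the furniture and walls round the work are solid. World frame = base frame: x ahead of the robot, y to its left, z up, the work surface at z = 0. Lengths are in mm, angles in rad, forces in N, time in s.
With the tool pointing down it reaches from about 350 to 775 mm from the base axis. Payload 7.3 kg.
Tool frame: the origin (TCP) lies midway between the tips of the shut fingers; the grasp point (between the pads) lies 19 mm behind it; z points along the fingers, y is the direction in which the jaws open and shut (so a half turn about z gives the same grasp; the last joint's range is limited). The gripper opens to 92 mm and grips with 3 to 60 N. Pads are 19 mm wide; open, the fingers measure 130 mm over their backs; the gripper's body (75 mm by 190 mm) begins 47 mm behind the grasp point.
Start: joints at [-1.434, 0.342, 1.524, -0, 1.275, -0.146], TCP at [146.521, -504.162, 191.741] pointing down, gripper open.
Joint ranges: [-2.53, 2.53], [-0.77, 2.02], [0.04, 2.7], [-1, 4.14], [0.28, 2.66], [-3.11, 3.11]. Speed limits (rad/s): [2.57, 2.57, 3.14, 3.14, 3.14, 3.14].

### API

Orientations are given as [roll, pitch, yaw] about the fixed x, y, z axes, in that order (R = Rz(yaw) Ry(pitch) Rx(roll)).
In Python, from plant import sensors, imaging, ticket gives the robot as it stands. The module is installed in compiled form; this text tells all that it offers.
- The arm moves only by the tool arm_command, never from a script. Its argument "increments" is one flat list of numbers, 5 for each row, row after row: the closure, from 0 (fully open) to 1 (shut), then the shift along the tool's x, y, z in mm, then the turn about the tool's z in degrees. In form: [hand, dx, dy, dz, spin, hand, dx, dy, dz, spin, ...]. A call has 1 to 20 rows; each row is the pose to reach, as a shift and turn from the pose commanded when the call began, along the tool's axes at that moment; what a row does not reach only later rows make up. A row lasts 1/8 s, in which the tool goes at most 62.5 mm and 10.7 degrees, less where a joint would pass 70% of its speed; a pose out of reach is approached as far as the arm can. A call with a gripper value outside its range is refused whole. The fingers move at their own pace and stop on an object; the grip force is fixed at half the most. Time passes only in rows, so rows that repeat a pose let the fingers close. It gives the time, the measured TCP pose, the force and the opening at its end, in the units of the state.
- sensors.get_obs(): the state, without advancing time (a new reading comes with each control period).
- imaging.capture(name): name is "scene" or "side" or "wrist"; returns the picture (480x640x3 uint8, blue, green, red); there is no depth.
- imaging.calibration(name): a dict with "fx", "fy", "cx", "cy" (pixels), "world_to_cam" (4x4, takes a point from world to camera coordinates); the wrist camera has in their place "hand_eye" (4x4, takes a point from camera to tool coordinates, whose origin is the TCP and whose axes are the flange's). Camera axes: x right, y down, z forward; pixel columns grow to the right and rows downward; lengths in mm; the calibration is good to about 2 mm. The wrist camera is an equidistant fisheye: a pixel r from the principal point sees the ray r / f radians off the axis. A picture is of the moment at which its call begins: read the wrist's pose just before it. calibration takes no time and is no camera call.
- ticket.close_job(): hands the job in, once; it reports no verdict.
The state is a dict: "time": time; "joint_positions": joint angles; "dq": joint speeds; "tau": joint torques, N m; "tool_pos": TCP position; "tcp_rot": TCP orientation; "contact_force": force on the tool from outside, world axes, zero at the start; "moment": the same for the moment, N m; "grip_width": finger opening in mm.
Only numpy, scipy, OpenCV 4.12 (cv2) and the standard library are available. Lean on these libraries where they do the work, as an engineer would, in place of code of your own. Each camera call takes 0.05 s, during which the arm holds its last target. There are 200 camera calls.

## Working session

There is one attempt and no reset: what is moved stays moved. The work goes in short steps, Python scripts to look and compute and a tool call to move; the robot and the scene stay as the last step left them, time stands still between calls to the robot, and variables do not carry over. Pictures are saved under pics/ and viewed, about 8 in all and at most 12, crops included, and the job is handed in when it is done.

Besides the shell and the picture viewer there is one more tool, called after ">>>" by a JSON object that holds its "method" and its "body", one argument or row to a line. arm_command: Moves the arm, as the interface text tells. Its arguments: {"type":"object","properties":{"increments":{"type":"array","items":{"type":"number"}}},"required":["increments"]}

```bash
mkdir -p pics; cat > h.py <<'E'
import numpy as np,cv2
from plant import sensors,imaging,ticket
def ray(name,u,v):
    c=imaging.calibration(name);T=np.linalg.inv(np.array(c["world_to_cam"]))
    d=T[:3,:3]@np.array([(u-c["cx"])/c["fx"],(v-c["cy"])/c["fy"],1]);return T[:3,3],d/np.linalg.norm(d)
def onz(name,u,v,z):
    o,d=ray(name,u,v);return o+d*(z-o[2])/d[2]
def two(a,ua,b,ub):
    o1,d1=ray(a,*ua);o2,d2=ray(b,*ub)
    s=np.linalg.lstsq(np.c_[d1,-d2],o2-o1,rcond=None)[0];p,q=o1+d1*s[0],o2+d2*s[1]
    return (p+q)/2,np.linalg.norm(p-q)
def proj(name,p):
    c=imaging.calibration(name);q=np.array(c["world_to_cam"])@np.r_[p,1]
    return np.array([c["fx"]*q[0]/q[2]+c["cx"],c["fy"]*q[1]/q[2]+c["cy"]])
E
python3 - <<'E'
from h import *
np.set_printoptions(precision=1,suppress=True)
print(sensors.get_obs())
for n in("scene","side"):
    im=imaging.capture(n);cv2.imwrite(f"pics/{n}0.png",im)
    T=np.linalg.inv(np.array(imaging.calibration(n)["world_to_cam"]));print(n,T[:3,3],T[:3,2])
E
```

```text
{'time': 0.0, 'joint_positions': array([-1.4,  0.3,  1.5,  0. ,  1.3, -0.1]), 'dq': array([-0., -0., -0.,  0., -0., -0.]), 'tau': array([  0. , -43.1, -24.4,   0.1,   0.1,  -0. ]), 'tool_pos': array([ 146.5, -503.7,  191. ]), 'tcp_rot': array([-3.1, -0. ,  0.3]), 'contact_force': array([ 0.4,  1.1, -0.4]), 'moment': array([-0.1,  0. ,  0. ]), 'grip_width': 91.47604086862019}
scene [ -47.7  566.8 1040.3] [ 0.5 -0.5 -0.7]
side [441.  680.7 626.6] [ 0.1 -0.8 -0.6]
```

View pics/scene0.png

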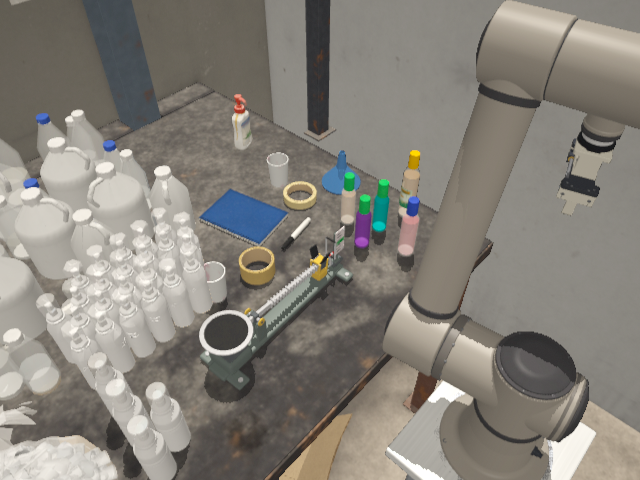

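View pics/side0.png

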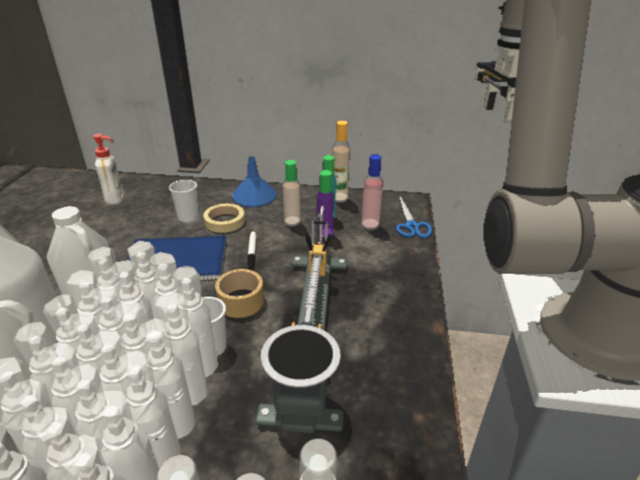

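Candidates for the bottle with a green cap (scene/side pixels):
- Pinkish: (348,183)/(291,170). This matches the description.
- Purple: (364,202)/(326,183).
- Turquoise: (382,188)/(329,163).

I'll check the choice and the scale in one enlarged crop.

```bash
python3 - <<'E'
from h import *
np.set_printoptions(precision=1,suppress=True)
a=cv2.imread("pics/scene0.png");b=cv2.imread("pics/side0.png")
A=cv2.resize(a[165:365,195:435],None,fx=3,fy=3,interpolation=2)[:600]
B=cv2.resize(b[150:400,255:395],(336,600),interpolation=2)
cv2.imwrite("pics/crop0.png",np.hstack([cv2.resize(A,(464,387)),B[:387]]) if 0 else np.hstack([cv2.copyMakeBorder(cv2.resize(A,(464,387)),0,213,0,0,0),B]))
for n,im in(("scene",a),("side",b)):
    hsv=cv2.cvtColor(im,cv2.COLOR_BGR2HSV)
    m=cv2.inRange(hsv,(50,150,60),(75,255,255))
    k,l,s,c=cv2.connectedComponentsWithStats(m)
    for i in range(1,k):
        if s[i,4]>15: print(n,"green",s[i],c[i])
    m=cv2.inRange(hsv,(15,150,120),(28,255,255))
    k,l,s,c=cv2.connectedComponentsWithStats(m)
    for i in range(1,k):
        if s[i,4]>15: print(n,"yel",s[i],c[i])
E
```

```text
scene green [344 173  10  18 157] [348.9 181.6]
scene green [377 180  12  18 170] [382.8 188.3]
scene green [359 195  11  19 183] [364.2 204. ]
scene yel [408 150  12  19 188] [413.7 159.2]
scene yel [310 255  18  25 195] [319.5 268. ]
scene yel [245 309   6   5  17] [247.1 310.9]
scene yel [258 318   6   7  22] [260.5 321.2]
side green [321 156  12  36 360] [326.8 174.4]
side green [286 161  10  20 169] [290.7 170.2]
side yel [337 121  10  20 194] [341.5 130.4]
side yel [313 250   9   4  19] [316.4 252.3]
side yel [321 256   5  19  60] [322.9 266.1]
```

View pics/crop0.png

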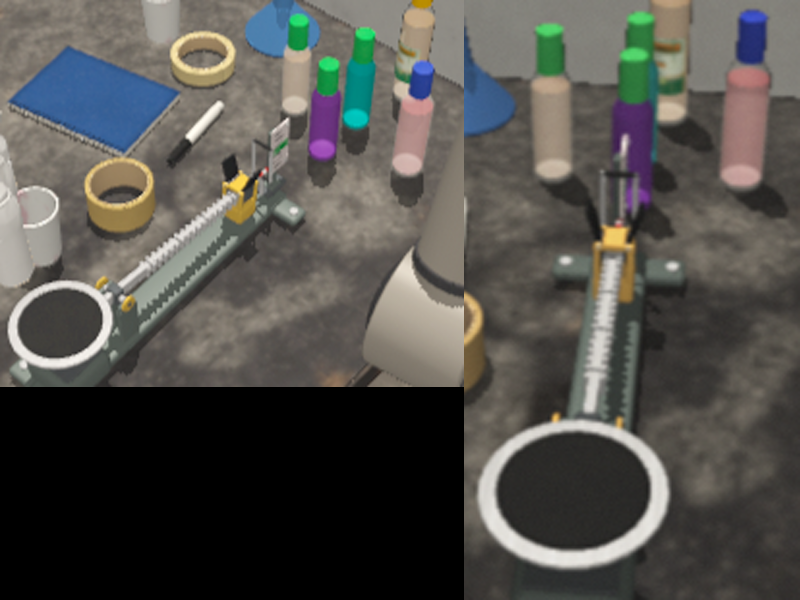

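```bash
python3 - <<'E'
from h import *
np.set_printoptions(precision=1,suppress=True)
print("cap",two("scene",(348.9,181.6),"side",(290.7,170.2)))
for nm,s,d in(("purple",(364.2,204),(326.8,182)),("turq",(382.8,188.3),(329,163.5)),("blue",(413.5,206),(375,165)),("orange",(413.7,159.2),(341.5,130.4))): print(nm,two("scene",s,"side",d))
R=[]
for n,box in(("scene",(195,305,260,385)),("side",(255,325,345,388))):
    im=cv2.imread(f"pics/{n}0.png");x0,y0,x1,y1=box
    hsv=cv2.cvtColor(im,cv2.COLOR_BGR2HSV)
    m=np.zeros(im.shape[:2],np.uint8);m[y0:y1,x0:x1]=cv2.inRange(hsv,(0,0,150),(180,60,255))[y0:y1,x0:x1]
    k,l,s,c=cv2.connectedComponentsWithStats(m);i=1+s[1:,4].argmax()
    cn=cv2.findContours((l==i).astype(np.uint8),cv2.RETR_EXTERNAL,cv2.CHAIN_APPROX_NONE)[0][0]
    P=np.array([onz(n,*p[0],123) for p in cn]);P2=P[:,:2].astype(np.float32)
    q=np.linalg.lstsq(np.c_[2*P2,np.ones(len(P2))],(P2**2).sum(1),rcond=None)[0]
    r=np.sqrt(q[2]+q[0]**2+q[1]**2);print(n,"platter",s[i],q[:2],r);R.append(cv2.fitEllipse(cn)[0])
print("platter two",two("scene",R[0],"side",R[1]),R)
# cheeks' yellow caps, scene
print("pivot caps z~90",onz("scene",247.1,310.9,90),onz("scene",260.5,321.2,90))
print("pointer/red:")
for n in("scene","side"):
    im=cv2.imread(f"pics/{n}0.png").astype(int)
    m=((im[...,2]>im[...,1]+60)&(im[...,2]>im[...,0]+60)).astype(np.uint8);m[:230]=0;m[300:]=0
    k,l,s,c=cv2.connectedComponentsWithStats(m)
    print(n,[(s[i].tolist(),c[i]) for i in range(1,k) if s[i,4]>2 and 290<c[i][0]<360])
E
```

```text
cap (array([ 632.5, -289.4,  144.9]), np.float64(1.1202757931096172))
purple (array([ 543.8, -245.7,  145. ]), np.float64(4.835270147805657))
turq (array([ 546.2, -323.5,  151.1]), np.float64(1.0874277268663108))
blue (array([ 439.2, -308.6,  162.7]), np.float64(1.0892566014569784))
orange (array([ 528.6, -428.2,  194.5]), np.float64(1.4220053154523271))
scene platter [199 310  54  52 776] [521.1 236.7] 57.729881375410145
side platter [ 261  325   79   62 1275] [522.5 236.3] 55.12532809014144
platter two (array([522.5, 236.8, 119. ]), np.float64(0.2803604032567605)) [(225.34808349609375, 332.99029541015625), (299.9620361328125, 355.3386535644531)]
pivot caps z~90 [549.7 155.5  90. ] [507.2 154.4  90. ]
pointer/red:
scene [([329, 254, 2, 2, 3], array([329.7, 254.7]))]
side [([318, 243, 3, 2, 4], array([319. , 243.8]))]
```

```bash
python3 - <<'E'
from h import *
np.set_printoptions(precision=3,suppress=True)
o=sensors.get_obs();print(o["tcp_rot"],o["joint_positions"],o["contact_force"])
tip=two("scene",(329.7,254.7),"side",(319,243.8));print(tip)
# tab / poise brass top
print(two("scene",(319.5,263),"side",(316.4,252.3)))
yaw=o["tcp_rot"][2]
def loc(p,cur,yaw):
    d=np.array(p)-cur;c,s=np.cos(yaw),np.sin(yaw)
    return np.array([c*d[0]+s*d[1],s*d[0]-c*d[1],-d[2]])
print(loc((632.5,-289.4,300),o["tool_pos"],yaw),loc((632.5,-289.4,132),o["tool_pos"],yaw))
E
cat >> h.py <<'E'
def loc(p,yaw=None):
    o=sensors.get_obs();d=np.array(p)-o["tool_pos"];y=o["tcp_rot"][2];c,s=np.cos(y),np.sin(y)
    return np.array([c*d[0]+s*d[1],s*d[0]-c*d[1],-d[2]]).round(1)
E
```

```text
[-3.14  -0.     0.283] [-1.434  0.343  1.525 -0.     1.275 -0.146] [-0.296  0.174  0.124]
(array([ 541.378, -111.906,   67.312]), np.float64(0.20849419311397346))
(array([540.338, -72.275,  72.181]), np.float64(3.891497362929828))
[ 526.556  -70.187 -108.872] [526.556 -70.187  59.128]
```

>>> {"method": "arm_command", "body": {
  "increments": [0,0,0,-60,0,0,0,0,-110,0,0,50,-7,-110,0,0,105,-14,-110,0,0,160,-21,-110,0,0,215,-29,-110,0,0,270,-36,-110,0,0,325,-43,-110,0,0,380,-51,-110,0,0,435,-58,-110,0,0,485,-65,-110,0,0,526.5,-70,-110,0,0,526.5,-70,-70,0,0,526.5,-70,-30,0,0,526.5,-70,-10,0,0,526.5,-70,-10,0,0,526.5,-70,-10,0]
}}

```text
time: 2.22
tool_pos: [633.0, -290.3, 202.8]
tcp_rot: [3.14, -0.001, 0.283]
contact_force: [-0.0, -0.5, 0.0]
grip_width: 91.7
```

```bash
python3 - <<'E'
from h import *
np.set_printoptions(precision=2,suppress=True)
o=sensors.get_obs();print(o["time"],o["tool_pos"],o["tcp_rot"],o["contact_force"],loc((632.5,-289.4,131)))
c=imaging.calibration("wrist");print(c)
w=imaging.capture("wrist");s=imaging.capture("scene")
cv2.imwrite("pics/w1f.png",w);cv2.imwrite("pics/s1f.png",s)
cv2.imwrite("pics/c1.png",np.hstack([cv2.resize(w,(533,400)),cv2.resize(s[120:270,290:390],(267,400))]))
E
```

```text
2.225 [ 633.01 -290.32  202.85] [ 3.14 -0.    0.28] [-0.03 -0.53  0.04] [-0.2 -1.  71.8]
{'fx': 371.64829954431775, 'fy': 371.64829954431775, 'cx': 311.43386439359784, 'cy': 236.3569458599421, 'hand_eye': array([[   0.  ,   -0.95,   -0.3 ,   81.54],
       [   1.  ,    0.  ,    0.  ,    0.41],
       [  -0.  ,   -0.3 ,    0.95, -193.59],
       [   0.  ,    0.  ,    0.  ,    1.  ]])}
```

View pics/c1.png

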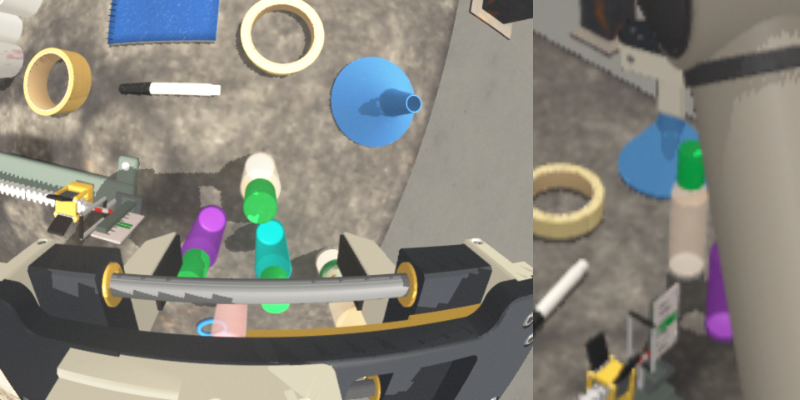

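```bash
cat >> h.py <<'E'
def wray(u,v,pos,yaw):
    c=imaging.calibration("wrist");H=np.array(c["hand_eye"]);x,y=(u-c["cx"]),(v-c["cy"]);r=np.hypot(x,y);t=r/c["fx"]
    d=H[:3,:3]@np.array([np.sin(t)*x/r,np.sin(t)*y/r,np.cos(t)])
    R=np.array([[np.cos(yaw),np.sin(yaw),0],[np.sin(yaw),-np.cos(yaw),0],[0,0,-1]])
    return R@H[:3,3]+pos,R@d
def wonz(u,v,z,pos,yaw):
    o,d=wray(u,v,np.array(pos),yaw);return o+d*(z-o[2])/d[2]
E
python3 - <<'E'
from h import *
np.set_printoptions(precision=2,suppress=True)
P=[633.01,-290.32,202.85]
im=cv2.imread("pics/w1f.png");hsv=cv2.cvtColor(im,cv2.COLOR_BGR2HSV)
m=cv2.inRange(hsv,(50,120,60),(75,255,255));k,l,s,c=cv2.connectedComponentsWithStats(m)
for i in range(1,k):
    if s[i,4]>100:
        x,y,w,h,_=s[i];print(s[i],"top if lower end:",wonz(x+w/2,y+h-w/2,166,P,.283),"centroid z150",wonz(*c[i],150,P,.283))
# index plate, pointer
red=((im[...,2].astype(int)>im[...,1]+70)&(im[...,2].astype(int)>im[...,0]+70)).astype(np.uint8)
k,l,s,c=cv2.connectedComponentsWithStats(red)
for i in range(1,k):
    if s[i,4]>4 and c[i][0]<260: print("red",s[i],c[i],wonz(*c[i],67,P,.283))
E
```

```text
[ 292  215   41   54 1753] top if lower end: [ 633.68 -291.39  166.  ] centroid z150 [ 632.85 -291.28  150.  ]
[ 213  299   39   34 1015] top if lower end: [ 569.85 -250.16  166.  ] centroid z150 [ 557.24 -250.04  150.  ]
[313 319  32  15 378] top if lower end: [ 586.5  -317.41  166.  ] centroid z150 [ 569.83 -323.06  150.  ]
[314 365  34  11 280] top if lower end: [ 552.08 -329.85  166.  ] centroid z150 [ 530.69 -336.61  150.  ]
red [  0   0  51  17 541] [27.79  5.53] [778.85  74.33  67.  ]
red [  0  14  27  36 809] [11.84 31.94] [747.55  90.05  67.  ]
red [  0  50  25  16 201] [ 8.82 56.63] [718.9   85.17  67.  ]
red [  28   57   61   82 1539] [ 56.12 101.12] [678.08  -4.67  67.  ]
red [ 0 66  3  3  6] [ 1.   66.67] [706.58  95.93  67.  ]
red [ 180   99   85   16 1178] [221.73 106.21] [ 705.35 -187.09   67.  ]
red [146 194  10  10  80] [150.29 198.34] [ 605.   -137.43   67.  ]
red [   0  219  105   48 1306] [ 55.03 240.62] [526.72 -23.68  67.  ]
red [ 77 219  31  17 224] [ 93.05 225.37] [559.4  -75.12  67.  ]
red [ 98 231   8   9  40] [102.8  235.53] [551.72 -88.49  67.  ]
red [113 249  16   6  64] [120.12 251.8 ] [ 539.94 -111.38   67.  ]
red [238 248  33  31 785] [253.83 263.35] [ 569.89 -251.6    67.  ]
red [130 252   5   5  21] [132.   253.62] [ 542.2  -125.53   67.  ]
red [109 281  36  12 141] [128.69 286.1 ] [ 503.38 -125.19   67.  ]
red [231 285  19  12 114] [239.49 290.16] [ 537.62 -244.14   67.  ]
red [ 49 287   8   3  17] [ 53.   287.65] [464.48 -20.47  67.  ]
red [123 320   8  38 171] [125.79 338.99] [ 431.55 -125.38   67.  ]
red [  69  442  146   38 1613] [141.49 462.76] [ 189.16 -148.73   67.  ]
red [  0 444  22  33 259] [  7.2  461.53] [-52.36 184.34  67.  ]
red [  0 474   8   6  26] [  2.73 477.19] [-162.39  234.4    67.  ]
red [ 18 478   3   2   5] [ 19.  478.6] [-110.31  167.85   67.  ]
red [252 478  13   2  21] [258.19 478.62] [ 236.09 -326.     67.  ]
```

>>> {"method": "arm_command", "body": {
  "increments": [0,0,1,25,0,0,0,1,50,0,0,0,1,65,0,0,0,1,72,0,0,0,1,72,0,0.5,0,1,72,0,0.5,0,1,72,0,0.7,0,1,72,0,1,0,1,72,0,1,0,1,72,0,1,0,1,72,0,1,0,1,72,0]
}}

```text
time: 3.82
tool_pos: [632.9, -291.0, 129.7]
tcp_rot: [3.142, -0.0, 0.283]
contact_force: [0.0, 0.3, -0.3]
grip_width: 26.3
```

>>> {"method": "arm_command", "body": {
  "increments": [1,0,0,-10,0,1,0,0,-30,0,1,0,0,-60,0,1,0,0,-100,0,1,0,0,-140,0,1,0,0,-180,0,1,0,0,-200,0,1,0,0,-210,0,1,0,0,-210,0,1,0,0,-210,0,1,0,0,-210,0,1,0,0,-210,0]
}}

```text
time: 5.32
tool_pos: [632.8, -290.9, 339.2]
tcp_rot: [-3.141, 0.001, 0.283]
contact_force: [-0.5, 0.4, 0.2]
grip_width: 0.2
```

```bash
python3 - <<'E'
from h import *
np.set_printoptions(precision=2,suppress=True)
F=[]
for i in range(12):
    imaging.capture("side");o=sensors.get_obs();F.append(o["contact_force"])
print(np.mean(F,0),np.std(F,0),o["tool_pos"],o["time"],o["grip_width"],loc((522.3,236.6,340)))
cv2.imwrite("pics/s2.png",imaging.capture("scene"))
E
```

```text
[-0.03 -0.07  0.01] [0.39 0.49 0.72] [ 632.86 -290.98  339.73] 5.925 0.2891653879180191 [  41.1 -537.5   -0.3]
```

The bottle slipped out of the grip. I need to see where it is now.

```bash
python3 - <<'E'
from h import *
w=imaging.capture("wrist");cv2.imwrite("pics/w2f.png",w);s=cv2.imread("pics/s2.png");b=imaging.capture("side");cv2.imwrite("pics/b2.png",b)
cv2.imwrite("pics/c2.png",np.hstack([cv2.resize(w,(480,360)),np.vstack([cv2.resize(s[120:270,290:430],(168,180)),cv2.resize(b[120:260,260:400],(168,180))])]))
E
```

```text
(no output)
```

View pics/c2.png

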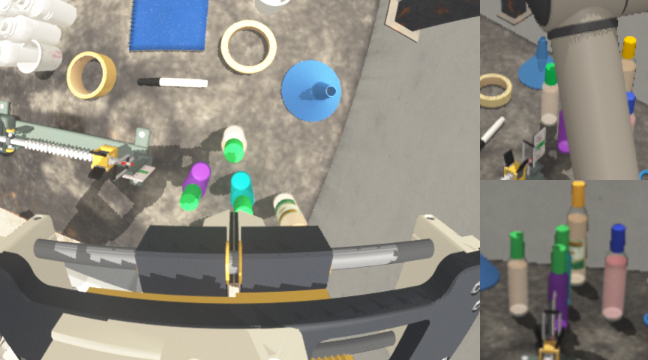

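```bash
python3 - <<'E'
from h import *
np.set_printoptions(precision=2,suppress=True)
o=sensors.get_obs();P=o["tool_pos"];print(P,o["tcp_rot"],o["time"])
im=cv2.imread("pics/w2f.png");hsv=cv2.cvtColor(im,cv2.COLOR_BGR2HSV)
m=cv2.inRange(hsv,(50,120,60),(75,255,255));k,l,s,c=cv2.connectedComponentsWithStats(m)
for i in range(1,k):
    if s[i,4]>100:
        x,y,w,h,_=s[i];print(s[i],"top if lower end:",wonz(x+w/2,y+h-w/2,166,P,.283),"centroid z150",wonz(*c[i],150,P,.283))
# ring of cap bottom/body: rows along the bottle in side & scene
for n,f,x0,x1,y0,y1 in(("side","side0",280,303,155,232),):
    g=cv2.imread(f"pics/{f}.png");h=cv2.cvtColor(g,cv2.COLOR_BGR2HSV)
    for y in range(y0,y1,3): 
        d=np.where(np.abs(g[y,x0:x1].astype(int)-g[y,x0-1].astype(int)).sum(1)>50)[0];print(y,(d.min()+x0,d.max()+x0) if len(d) else None,h[y,291])
print([proj("side",(632.5,-290,z)) for z in(0,121,135,166)])
E
```

```text
[ 632.87 -290.98  339.71] [ 3.14 -0.    0.28] 6.075
[299 185  26  32 664] top if lower end: [ 632.97 -292.13  166.  ] centroid z150 [ 632.79 -291.53  150.  ]
[240 245  28  36 740] top if lower end: [ 549.42 -251.52  166.  ] centroid z150 [ 547.12 -249.39  150.  ]
[312 261  25  25 453] top if lower end: [ 563.6  -326.35  166.  ] centroid z150 [ 558.4  -327.68  150.  ]
155 None [ 26  14 128]
158 None [ 19  16 129]
161 (np.int64(285), np.int64(295)) [ 66 153 212]
164 (np.int64(285), np.int64(296)) [ 66 159 183]
167 (np.int64(285), np.int64(296)) [ 66 160 121]
170 (np.int64(285), np.int64(297)) [ 66 157 122]
173 (np.int64(285), np.int64(297)) [ 66 157 122]
176 (np.int64(285), np.int64(297)) [ 66 158 121]
179 (np.int64(285), np.int64(297)) [ 66 160 121]
182 (np.int64(285), np.int64(302)) [ 21  67 160]
185 (np.int64(283), np.int64(302)) [ 16  69 189]
188 (np.int64(283), np.int64(299)) [ 15  66 181]
191 (np.int64(283), np.int64(299)) [ 16  54 160]
194 (np.int64(283), np.int64(299)) [ 15  52 158]
197 (np.int64(283), np.int64(299)) [ 16  51 159]
200 (np.int64(283), np.int64(299)) [ 16  54 160]
203 (np.int64(284), np.int64(298)) [ 15  53 158]
206 (np.int64(284), np.int64(300)) [ 15  53 160]
209 (np.int64(284), np.int64(299)) [ 15  55 162]
212 (np.int64(284), np.int64(299)) [ 16  55 161]
215 (np.int64(284), np.int64(300)) [ 16  55 163]
218 (np.int64(284), np.int64(300)) [ 16  44 201]
221 (np.int64(284), np.int64(299)) [ 16  48 193]
224 (np.int64(288), np.int64(302)) [ 17  36 135]
227 (np.int64(287), np.int64(302)) [24 27 48]
230 (np.int64(290), np.int64(302)) [15 28 54]
[array([292.07, 222.47]), array([290.86, 179.09]), array([290.71, 173.73]), array([290.37, 161.57])]
```

>>> {"method": "arm_command", "body": {
  "increments": [0,0,0.5,40,0,0,0,0.5,90,0,0,0,0.5,110,0,0,0,0.5,120,0,0,0,0.5,130,0,0,0,0.5,165,0,0,0,0.5,195,0,0,0,0.5,210,0,0,0,0.5,217,0,0.4,0,0.5,217,0,1,0,0.5,217,0,1,0,0.5,217,0,1,0,0.5,217,0,1,0,0.5,217,0,1,0,0.5,217,0,1,0,0.5,217,0,1,0,0.5,217,0,1,0,0.5,217,0]
}}

```text
time: 8.32
tool_pos: [633.0, -291.4, 122.7]
tcp_rot: [-3.142, 0.0, 0.283]
contact_force: [0.3, 1.2, -0.2]
grip_width: 25.4
```

>>> {"method": "arm_command", "body": {
  "increments": [1,0,0,0,0,1,0,0,0,0,1,0,0,0,0]
}}

```text
time: 8.7
tool_pos: [633.0, -291.5, 122.7]
tcp_rot: [3.142, 0.0, 0.283]
contact_force: [-0.3, 1.1, -0.3]
grip_width: 25.3
```

>>> {"method": "arm_command", "body": {
  "increments": [1,0,0,-2,0,1,0,0,-4,0,1,0,0,-6,0,1,0,0,-8,0,1,0,0,-8,0,1,0,0,-8,0]
}}

```text
time: 9.45
tool_pos: [633.0, -291.4, 130.7]
tcp_rot: [3.142, 0.0, 0.283]
contact_force: [0.4, 0.2, -1.5]
grip_width: 25.3
```

```bash
python3 - <<'E'
from h import *
np.set_printoptions(precision=2,suppress=True)
F=[]
for i in range(3):
    w=imaging.capture("wrist");o=sensors.get_obs();F.append(o["contact_force"])
print(np.mean(F,0),o["grip_width"],o["tool_pos"])
b=imaging.capture("side")
cv2.imwrite("pics/c3.png",np.hstack([w[120:360,200:430],cv2.resize(b[150:240,250:340],(240,240))]))
E
```

```text
[-0.11  0.42 -2.51] 25.244815251148143 [ 632.96 -291.42  130.62]
```

View pics/c3.png

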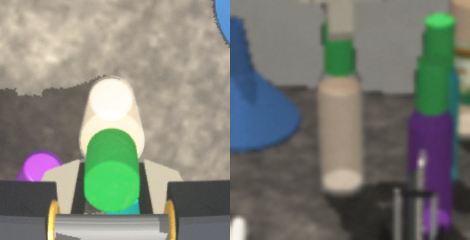

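>>> {"method": "arm_command", "body": {
  "increments": [1,0,0,-3,0,1,0,0,-10,0,1,0,0,-20,0,1,0,0,-30,0,1,0,0,-40,0,1,0,0,-45,0,1,0,0,-45,0]
}}

```text
time: 10.52
tool_pos: [633.1, -291.6, 176.2]
tcp_rot: [3.141, -0.0, 0.283]
contact_force: [0.0, 0.5, -2.6]
grip_width: 25.3
```

```bash
python3 - <<'E'
from h import *
np.set_printoptions(precision=2,suppress=True)
F=[]
for i in range(12):
    imaging.capture("side");o=sensors.get_obs();F.append(o["contact_force"])
print(np.mean(F,0),np.std(F,0),o["tool_pos"],o["time"],o["grip_width"])
E
```

```text
[-0.17  0.02 -2.87] [0.58 0.44 0.56] [ 632.98 -291.49  175.69] 11.125 25.393097479647427
```

>>> {"method": "arm_command", "body": {
  "increments": [1,0,0,-10,0,1,0,0,-30,0,1,0,0,-60,-3,1,0,0,-90,-9,1,0,0,-120,-16,1,0,0,-145,-23,1,1,-8,-157,-30,1,2,-25,-160,-37,1,4,-52,-160,-44,1,7,-87,-160,-51,1,10,-127,-160,-58,1,13,-169,-160,-65,1,16,-212,-160,-72,1,19.5,-255,-160,-76,1,22.5,-298,-160,-77,1,26,-341,-160,-77,1,29.5,-384,-160,-77,1,32.5,-425,-160,-77,1,35.5,-462,-160,-77,1,38,-495,-160,-77]
}}

```text
time: 13.62
tool_pos: [530.9, 195.9, 336.8]
tcp_rot: [3.14, -0.0, 1.627]
contact_force: [0.8, 0.3, -2.7]
grip_width: 25.6
```

```bash
python3 - <<'E'
from h import *
np.set_printoptions(precision=2,suppress=True)
o=sensors.get_obs();print(o["tool_pos"],o["tcp_rot"],o["grip_width"],o["contact_force"],loc((522.3,236.6,335)))
E
```

```text
[530.92 195.89 336.84] [ 3.14 -0.    1.63] 25.56068785512841 [ 0.78  0.26 -2.7 ] [41.1 -6.3  1.8]
```

>>> {"method": "arm_command", "body": {
  "increments": [1,15,-2.3,0,0,1,30,-4.6,5,0,1,41,-6.3,15,0,1,41,-6.3,30,0,1,41,-6.3,48,0,1,41,-6.3,62,0,1,41,-6.3,72,0,1,41,-6.3,76,0,1,41,-6.3,76,0,1,41,-6.3,76,0]
}}

```text
time: 14.88
tool_pos: [523.1, 235.1, 260.3]
tcp_rot: [3.14, -0.0, 1.627]
contact_force: [-0.0, -0.3, -2.6]
grip_width: 25.3
```

```bash
python3 - <<'E'
from h import *
np.set_printoptions(precision=2,suppress=True)
b=imaging.capture("side");s=imaging.capture("scene");o=sensors.get_obs();print(o["tool_pos"],o["tcp_rot"],o["grip_width"],o["contact_force"])
cv2.imwrite("pics/b4.png",b);cv2.imwrite("pics/s4.png",s)
cv2.imwrite("pics/c4.png",np.hstack([cv2.resize(b[200:420,220:380],(400,550)),cv2.resize(s[200:420,150:310],(400,550))]))
print(proj("side",(522.3,236.6,123)),proj("scene",(522.3,236.6,123)))
E
```

```text
[523.   235.14 260.2 ] [ 3.14 -0.    1.63] 25.162008832380405 [ 0.57  0.09 -2.88]
[300.15 353.39] [225.22 331.83]
```

View pics/c4.png

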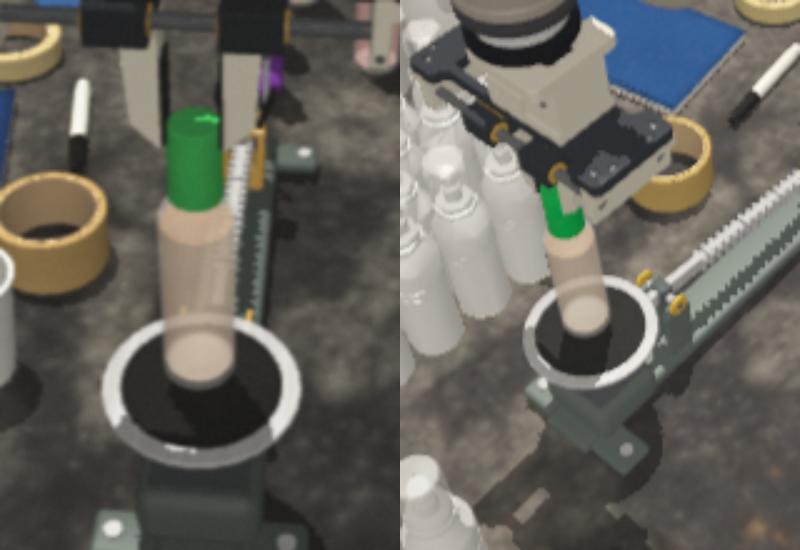

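```bash
python3 - <<'E'
from h import *
np.set_printoptions(precision=1,suppress=True)
b=cv2.imread("pics/b4.png");s=cv2.imread("pics/s4.png")
print("base",two("scene",(150+185*.4,200+318*.4),"side",(220+200*.4,200+360*.4)))
print("tape",onz("scene",257,258,48))
for n,im in(("side",b),("scene",s)):
    hsv=cv2.cvtColor(im,cv2.COLOR_BGR2HSV);m=cv2.inRange(hsv,(50,120,50),(75,255,255))
    k,l,st,c=cv2.connectedComponentsWithStats(m)
    for i in range(1,k):
        if st[i,4]>40: print(n,st[i],c[i])
for p in((522.3,236.6,137),(523,235,137),(523,235,137+121),(523,235,137+166)):print(p,proj("side",p),proj("scene",p))
E
```

```text
base (array([521.8, 237.2, 141.8]), np.float64(1.2476028764645541))
tape [681.8   8.4  48. ]
side [286 243  23  41 819] [297.3 263.2]
scene [206 274  18  21 203] [213.5 285.6]
(522.3, 236.6, 137) [300.  346.4] [224.3 327.9]
(523, 235, 137) [299.7 345.5] [224.7 327.3]
(523, 235, 258) [298.3 277.7] [216.4 290.3]
(523, 235, 303) [297.7 248.3] [213.  274.9]
```

>>> {"method": "arm_command", "body": {
  "increments": [1,0,1,3,0,1,0,1,6,0,1,0,1,9,0,1,0,1,11,0,1,0,1,12,0,1,0,1,12,0]
}}

```text
time: 15.72
tool_pos: [523.8, 235.1, 247.6]
tcp_rot: [-3.142, 0.0, 1.627]
contact_force: [0.4, 0.2, -2.0]
grip_width: 25.1
```

>>> {"method": "arm_command", "body": {
  "increments": [1,0,0,1,0,1,0,0,2,0,1,0,0,2,0,1,0,0,2,0]
}}

```text
time: 16.23
tool_pos: [523.8, 235.1, 245.9]
tcp_rot: [3.141, 0.0, 1.627]
contact_force: [-0.2, -0.8, -1.5]
grip_width: 25.4
```

>>> {"method": "arm_command", "body": {
  "increments": [1,0,-1,1,0,1,0,-1,1,0,1,0,-1,1,0,1,0,-1,1,0]
}}

```text
time: 16.73
tool_pos: [523.0, 235.1, 244.8]
tcp_rot: [3.141, -0.0, 1.627]
contact_force: [1.2, 0.4, 1.1]
grip_width: 24.9
```

```bash
python3 - <<'E'
from h import *
np.set_printoptions(precision=2,suppress=True)
F=[]
for i in range(6):
    b=imaging.capture("side");o=sensors.get_obs();F.append(o["contact_force"])
print(np.mean(F,0),o["tool_pos"],o["grip_width"],o["time"])
cv2.imwrite("pics/b5.png",b)
E
```

```text
[0.98 0.07 0.74] [522.85 235.07 244.69] 25.431369736432377 17.025
```

>>> {"method": "arm_command", "body": {
  "increments": [0.7,0,0,0,0,0.65,0,0,0,0,0.6,0,0,0,0,0.5,0,0,0,0,0.4,0,0,0,0,0.4,0,0,0,0,0.4,0,0,-5,0,0.4,0,0,-15,0,0.4,0,0,-30,0,0.4,0,0,-50,0,0.4,0,0,-70,0,0.4,0,0,-80,0]
}}

```text
time: 18.52
tool_pos: [523.2, 235.2, 326.8]
tcp_rot: [3.139, -0.001, 1.627]
contact_force: [-0.1, 0.1, 0.2]
grip_width: 55.1
```

```bash
python3 - <<'E'
from h import *
np.set_printoptions(precision=1,suppress=True)
b=imaging.capture("side");s=imaging.capture("scene");w=imaging.capture("wrist");o=sensors.get_obs();print(o["tool_pos"],o["tcp_rot"],o["grip_width"],o["contact_force"],o["time"])
cv2.imwrite("pics/b6.png",b);cv2.imwrite("pics/s6.png",s);cv2.imwrite("pics/w6.png",w)
cv2.imwrite("pics/c6.png",np.hstack([cv2.resize(b[200:420,240:350],(275,550)),cv2.resize(s[210:390,190:365],(525,540))[:550] if 0 else cv2.resize(s[210:390,190:365],(525,550))]))
E
```

```text
[522.9 235.1 325.1] [ 3.1 -0.   1.6] 55.33754067882213 [-0.2 -0.1  0.2] 18.675
```

View pics/c6.png

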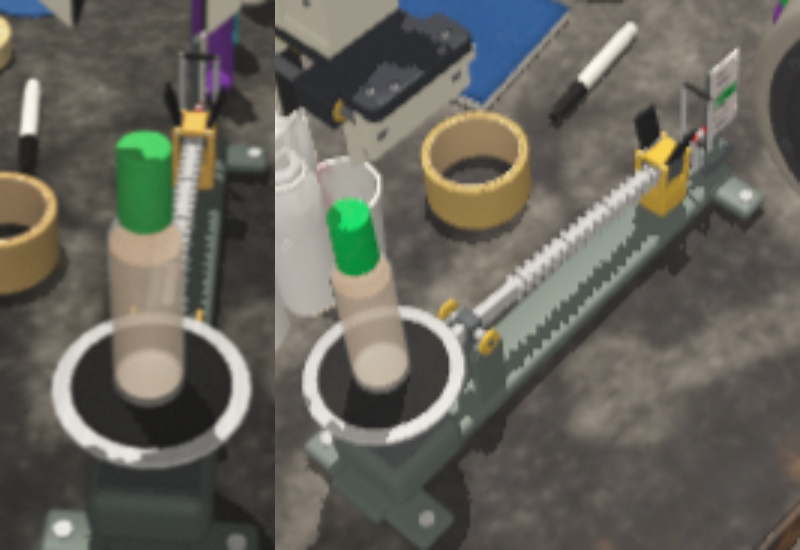

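>>> {"method": "arm_command", "body": {
  "increments": [0.4,-10,0,-10,0,0.4,-35,0,-10,0,0.4,-75,0,-10,0,0.3,-120,0,-10,0,0.2,-165,0,10,0,0.1,-210,0,40,0,0,-250,0,75,0,0,-285,0,105,0,0,-302,0,125,0,0,-307,0,135,0,0,-307,0,135,0,0,-307,0,135,0]
}}

```text
time: 20.18
tool_pos: [540.4, -70.9, 190.7]
tcp_rot: [3.14, 0.0, 1.628]
contact_force: [-0.4, -0.6, 0.5]
grip_width: 92.0
```

```bash
python3 - <<'E'
from h import *
np.set_printoptions(precision=2,suppress=True)
o=sensors.get_obs();w=imaging.capture("wrist");print(o["tool_pos"],o["tcp_rot"],o["grip_width"],o["time"])
cv2.imwrite("pics/w7.png",w);cv2.imwrite("pics/w7c.png",cv2.resize(w[130:400,150:490],None,fx=2,fy=2))
H=np.array(imaging.calibration("wrist")["hand_eye"])
E
```

```text
[540.42 -70.88 190.72] [3.14 0.   1.63] 91.95936320746252 20.175
```

View pics/w7c.png

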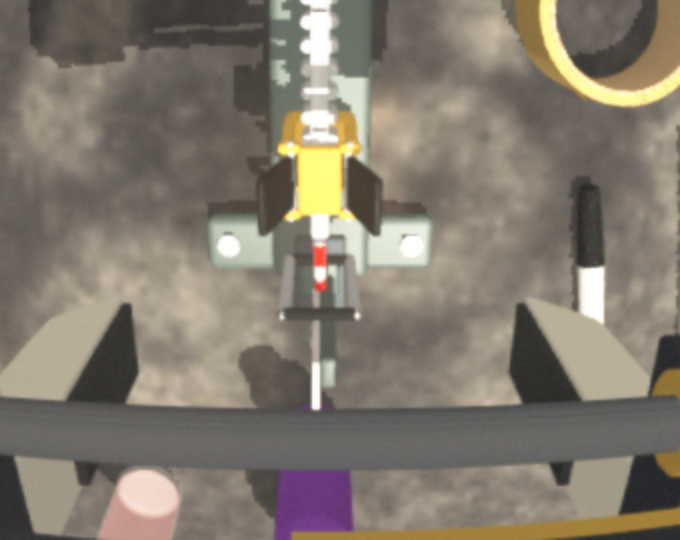

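```bash
python3 - <<'E'
from h import *
np.set_printoptions(precision=2,suppress=True)
P=[540.42,-70.88,190.72];Y=1.628
f=lambda u,v,z:wonz(150+u/2,130+v/2,z,P,Y)
for z in(112,117,122):
    L=f(259,206,z);R=f(381,206,z);print(z,(L+R)/2,np.linalg.norm(L-R))
print("tip",f(320,288,67),"pin far",f(320,20,85),"pos of index top/loop",f(280,317,100),f(358,317,100))
m=(f(259,206,115)+f(381,206,115))/2;print(loc((m[0],m[1],96)))
E
```

```text
112 [539.21 -72.98 112.  ] 46.85084301093338
117 [539.14 -71.45 117.  ] 45.99059559396386
122 [539.07 -69.92 122.  ] 45.13034817699424
tip [ 542.06 -126.5    67.  ] pin far [535.19  -3.77  85.  ] pos of index top/loop [ 525.23 -126.66  100.  ] [ 558.18 -124.75  100.  ]
[-1.1 -1.3 94.8]
```

>>> {"method": "arm_command", "body": {
  "increments": [0,-1,-1.3,30,0,0,-1,-1.3,60,0,0,-1,-1.3,80,0,0.3,-1,-1.3,90,0,0.4,-1,-1.3,94,0,0.4,-1,-1.3,94,0,0.4,-1,-1.3,94,0,0.4,-1,-1.3,94,0]
}}

```text
time: 21.22
tool_pos: [539.0, -72.6, 96.3]
tcp_rot: [3.141, 0.0, 1.627]
contact_force: [-0.4, 0.6, 0.1]
grip_width: 55.3
```

>>> {"method": "arm_command", "body": {
  "increments": [0.5,0,0,0,0,0.55,0,0,0,0,0.6,0,0,0,0,0.65,0,0,0,0,0.68,0,0,0,0,0.7,0,0,0,0,0.72,0,0,0,0,0.72,0,0,0,0,0.72,0,0,0,0]
}}

```text
time: 22.35
tool_pos: [538.7, -72.5, 95.7]
tcp_rot: [-3.142, 0.0, 1.627]
contact_force: [-0.1, -0.3, 0.2]
grip_width: 25.7
```

>>> {"method": "arm_command", "body": {
  "increments": [0.74,1,0,-0.1,0,0.74,2,0,-0.2,0,0.74,3.5,0,-0.3,0,0.74,5,0,-0.5,0,0.74,5,0,-0.5,0]
}}

```text
time: 22.98
tool_pos: [538.4, -67.4, 96.2]
tcp_rot: [-3.142, 0.0, 1.627]
contact_force: [-1.0, -0.6, -0.1]
grip_width: 24.2
```

```bash
python3 - <<'E'
from h import *
np.set_printoptions(precision=2,suppress=True)
o=sensors.get_obs();w=imaging.capture("wrist");print(o["tool_pos"],o["tcp_rot"],o["grip_width"],o["time"],o["contact_force"])
cv2.imwrite("pics/w8.png",w);cv2.imwrite("pics/w8c.png",cv2.resize(w[200:400,220:400],None,fx=3,fy=3))
E
```

```text
[538.4  -67.41  96.23] [-3.14  0.    1.63] 24.201445216055212 22.975 [-1.   -0.57 -0.1 ]
```

View pics/w8c.png

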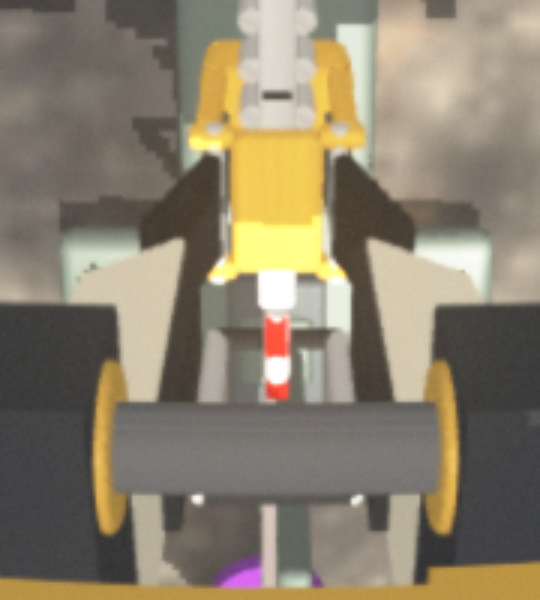

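```bash
python3 - <<'E'
from h import *
np.set_printoptions(precision=1,suppress=True)
for z in(260,270,280,290,300):
    print(z,[proj("side",(523+s*15,235+e,z)) for s in(-1,1) for e in(-9,9)],"near finger scene",proj("scene",(508,235,z)),proj("scene",(500,244,z)))
b=cv2.imread("pics/b4.png")
for x in(282,284,316,318): print(x,[int(v) for v in b[240:280:2,x].sum(1)])
E
```

```text
260 [array([311.3, 273.1]), array([309.1, 282.2]), array([287.8, 271. ]), array([285., 280.])] near finger scene [221.4 293.9] [220.5 298.9]
270 [array([311.3, 266.8]), array([309.1, 275.8]), array([287.5, 264.7]), array([284.8, 273.6])] near finger scene [220.7 290.5] [219.8 295.6]
280 [array([311.3, 260.3]), array([309.1, 269.3]), array([287.3, 258.2]), array([284.5, 267.1])] near finger scene [220.  287.1] [219.  292.2]
290 [array([311.3, 253.8]), array([309.1, 262.7]), array([287. , 251.7]), array([284.2, 260.5])] near finger scene [219.3 283.7] [218.3 288.8]
300 [array([311.3, 247.1]), array([309. , 255.9]), array([286.8, 245. ]), array([283.9, 253.7])] near finger scene [218.5 280.2] [217.5 285.3]
282 [429, 435, 443, 443, 438, 446, 452, 453, 458, 362, 264, 241, 250, 253, 234, 238, 222, 231, 264, 265]
284 [168, 169, 188, 207, 201, 222, 253, 249, 263, 303, 274, 258, 284, 255, 226, 224, 204, 205, 232, 239]
316 [453, 453, 454, 453, 450, 451, 453, 444, 356, 585, 652, 642, 644, 637, 631, 569, 528, 559, 575, 507]
318 [451, 448, 448, 452, 455, 455, 456, 404, 356, 536, 536, 578, 548, 466, 481, 468, 404, 397, 399, 302]
```

```bash
python3 - <<'E'
from h import *
np.set_printoptions(precision=1,suppress=True)
print(two("scene",(230,290),"side",(316,257)))
b=imaging.capture("side");s=imaging.capture("scene");cv2.imwrite("pics/b9.png",b);cv2.imwrite("pics/s9.png",s)
cv2.imwrite("pics/c9.png",np.hstack([cv2.resize(s[200:300,270:370],(400,400),interpolation=2),cv2.resize(b[190:290,270:370],(400,400),interpolation=2)]))
for z in(96,116,130):print(z,proj("scene",(538.4,-67.4,z)),proj("side",(538.4,-67.4,z)))
E
```

```text
(array([499. , 220.9, 276. ]), np.float64(12.69171837600961))
96 [318.6 257.2] [317.7 244.9]
116 [318.5 251.6] [317.8 236.5]
130 [318.5 247.5] [317.8 230.5]
```

View pics/c9.png

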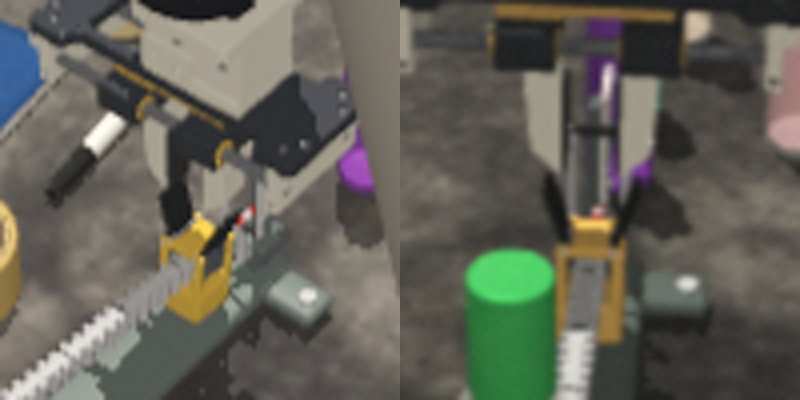

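>>> {"method": "arm_command", "body": {
  "increments": [0.2,0,0.7,-8,0,0.2,-5,0.7,-8,0,0.2,-5,0.7,-8,0,0.2,-5,0.7,-8,0,0.2,-5,0.7,-8,0,0.2,-5,0.7,0,0,0.2,-5,0.7,10,0,0.2,-5,0.7,18,0,0.2,-5,0.7,24,0,0.2,-5,0.7,24,0,0.2,-5,0.7,24,0]
}}

```text
time: 24.5
tool_pos: [539.6, -72.6, 72.4]
tcp_rot: [3.141, 0.0, 1.627]
contact_force: [-0.2, 0.4, -0.7]
grip_width: 73.5
```

```bash
python3 - <<'E'
from h import *
np.set_printoptions(precision=1,suppress=True)
o=sensors.get_obs();print(o["tool_pos"],o["grip_width"],o["contact_force"],o["time"])
b=imaging.capture("side");s=imaging.capture("scene");w=imaging.capture("wrist")
for n,i in(("b10",b),("s10",s),("w10",w)):cv2.imwrite(f"pics/{n}.png",i)
# finger beige row profile in side view, left finger column band
for x in(298,300,302,304,332,334,336,338,340): print(x,[int(v) for v in b[210:262:2,x].sum(1)])
E
```

```text
[539.6 -72.6  72.4] 73.51975517188094 [-0.2  0.4 -0.7] 24.5
298 [213, 214, 276, 200, 152, 134, 131, 131, 122, 121, 124, 138, 139, 152, 161, 194, 225, 203, 189, 187, 193, 305, 408, 408, 406, 406]
300 [216, 196, 254, 236, 254, 257, 235, 221, 210, 199, 202, 202, 202, 221, 225, 210, 218, 218, 186, 176, 196, 280, 406, 402, 407, 399]
302 [221, 211, 249, 258, 293, 267, 255, 246, 244, 234, 243, 240, 228, 218, 222, 232, 210, 214, 188, 166, 179, 266, 406, 399, 402, 404]
304 [208, 205, 265, 276, 271, 244, 242, 250, 253, 232, 237, 242, 227, 214, 206, 226, 219, 222, 193, 167, 175, 218, 365, 404, 398, 397]
332 [198, 189, 179, 202, 192, 188, 189, 186, 186, 193, 216, 248, 181, 126, 118, 133, 126, 131, 146, 237, 288, 245, 238, 233, 291, 321]
334 [201, 185, 200, 237, 146, 129, 121, 122, 115, 138, 197, 212, 194, 136, 121, 143, 143, 144, 144, 157, 256, 276, 256, 254, 310, 329]
336 [195, 206, 195, 221, 129, 107, 100, 111, 112, 111, 166, 169, 173, 177, 160, 164, 168, 144, 144, 152, 250, 309, 271, 274, 315, 325]
338 [155, 147, 133, 139, 129, 344, 379, 388, 385, 388, 397, 398, 396, 413, 420, 425, 342, 158, 143, 170, 301, 306, 265, 276, 297, 362]
340 [107, 98, 105, 108, 117, 409, 453, 456, 452, 453, 453, 450, 452, 451, 454, 432, 224, 150, 141, 172, 305, 292, 275, 263, 313, 599]
```

```bash
python3 - <<'E'
from h import *
np.set_printoptions(precision=1,suppress=True)
for x in(500,497):
  for y in(-63,-72.6,-82):
    print(x,y,[(z,proj("side",(x,y,z))) for z in(72,86,100,114)])
print("tab top corners", [proj("side",(539+s*23.5,-72.5+e,114)) for s in(-1,1) for e in(-12,12)])
E
```

```text
500 -63 [(72, array([336.5, 257.6])), (86, array([336.7, 251.9])), (100, array([336.9, 246.1])), (114, array([337.1, 240.2]))]
500 -72.6 [(72, array([336.9, 254.8])), (86, array([337.2, 249.1])), (100, array([337.4, 243.3])), (114, array([337.6, 237.4]))]
500 -82 [(72, array([337.4, 252. ])), (86, array([337.6, 246.4])), (100, array([337.8, 240.6])), (114, array([338.1, 234.8]))]
497 -63 [(72, array([338. , 257.7])), (86, array([338.2, 252. ])), (100, array([338.4, 246.2])), (114, array([338.7, 240.3]))]
497 -72.6 [(72, array([338.4, 254.9])), (86, array([338.7, 249.2])), (100, array([338.9, 243.4])), (114, array([339.1, 237.6]))]
497 -82 [(72, array([338.9, 252.2])), (86, array([339.1, 246.5])), (100, array([339.4, 240.8])), (114, array([339.6, 234.9]))]
tab top corners [array([330.4, 233.4]), array([329. , 240.3]), array([306.9, 231.5]), array([305. , 238.3])]
```

```bash
python3 - <<'E'
from h import *
a=cv2.imread("pics/b9.png");b=cv2.imread("pics/b10.png")
for y in range(234,254,2): print(y,a[y,332:350:2].sum(1),b[y,332:350:2].sum(1))
w=cv2.imread("pics/w10.png")
s=cv2.imread("pics/s10.png")
cv2.imwrite("pics/c10.png",np.hstack([cv2.resize(w[190:400,170:450],(480,360)),cv2.resize(b[200:290,275:365],(300,360))]))
E
```

```text
234 [185 191 223 225 232 245 268 252 247] [181 194 173 396 452 450 433 263 244]
236 [126 144 211 242 250 264 282 279 282] [126 136 177 413 451 451 439 290 283]
238 [118 122 149 247 282 276 276 295 303] [118 121 160 420 454 447 383 294 308]
240 [135 139 143 154 224 263 281 304 316] [133 143 164 425 432 323 278 308 320]
242 [126 138 144 124 159 281 290 299 310] [126 143 168 342 224 284 293 298 312]
244 [132 142 134 132 153 262 292 291 307] [131 144 144 158 150 261 284 295 305]
246 [145 140 142 140 143 190 288 306 304] [146 144 144 143 141 187 286 307 299]
248 [237 161 140 174 170 223 278 302 304] [237 157 152 170 172 222 278 306 307]
250 [283 256 252 299 305 292 287 278 277] [288 256 250 301 305 289 286 284 274]
252 [241 273 308 301 291 284 280 276 292] [245 276 309 306 292 283 281 275 294]
```

View pics/c10.png

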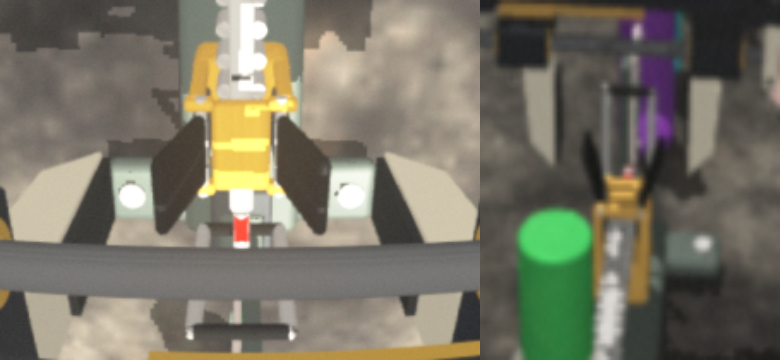

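>>> {"method": "arm_command", "body": {
  "increments": [0.3,0,-0.4,4,0,0.4,0,-0.4,8,0,0.45,0,-0.4,11,0,0.5,0,-0.4,11,0,0.55,0,-0.4,11,0,0.6,0,-0.4,11,0,0.65,0,-0.4,11,0,0.7,0,-0.4,11,0,0.75,0,-0.4,11,0,0.8,0,-0.4,11,0,0.8,0,-0.4,11,0,0.8,0,-0.4,11,0]
}}

```text
time: 26.15
tool_pos: [539.2, -72.9, 62.2]
tcp_rot: [3.141, 0.001, 1.627]
contact_force: [-2.5, -0.9, 7.4]
grip_width: 27.3
```

>>> {"method": "arm_command", "body": {
  "increments": [0.8,0,0,-0.5,0,0.8,0,0,-0.5,0]
}}

```text
time: 26.4
tool_pos: [539.1, -72.7, 62.3]
tcp_rot: [3.141, 0.001, 1.627]
contact_force: [-2.9, -0.6, 5.8]
grip_width: 27.1
```

>>> {"method": "arm_command", "body": {
  "increments": [0.8,0,0,-0.7,0,0.8,0,0,-1.4,0,0.8,0,0,-1.6,0,0.8,0,0,-1.6,0]
}}

```text
time: 26.9
tool_pos: [539.0, -72.5, 63.1]
tcp_rot: [-3.141, -0.0, 1.627]
contact_force: [-0.7, -0.4, -0.0]
grip_width: 27.0
```

>>> {"method": "arm_command", "body": {
  "increments": [0.8,2,0,-0.2,0,0.8,4,0,-0.4,0,0.8,7,0,-0.6,0,0.8,10,0,-0.9,0,0.8,10,0,-0.9,0]
}}

```text
time: 27.52
tool_pos: [538.4, -62.1, 64.3]
tcp_rot: [3.142, -0.0, 1.627]
contact_force: [0.3, -0.1, 0.1]
grip_width: 27.3
```

>>> {"method": "arm_command", "body": {
  "increments": [0.8,3,0,-0.3,0,0.8,7,0,-0.6,0,0.8,12,0,-1.2,0,0.8,17,0,-2.2,0,0.8,22,0,-3.3,0,0.8,27,0,-4.4,0,0.8,32,0,-5.5,0,0.8,36,0,-6.6,0,0.8,39,0,-7.2,0,0.8,40,0,-7.6,0,0.8,40,0,-7.6,0]
}}

```text
time: 28.9
tool_pos: [536.2, -22.5, 71.8]
tcp_rot: [3.142, 0.0, 1.627]
contact_force: [0.9, 0.6, -1.7]
grip_width: 27.6
```

>>> {"method": "arm_command", "body": {
  "increments": [0.7,0,0,0,0,0.65,0,0,0,0,0.6,0,0,0,0,0.5,0,0,0,0,0.4,0,0,0,0,0.2,0,0,0,0,0.2,0,0,0,0,0.2,0,0,-5,0,0.2,0,0,-20,0,0.2,0,0,-50,0,0.2,0,0,-80,0,0.2,0,0,-110,0,0.2,0,0,-120,0,0.2,0,0,-120,0,0.2,0,0,-120,0,0.2,0,0,-120,0,0.2,0,0,-120,0]
}}

```text
time: 31.02
tool_pos: [535.9, -22.6, 191.1]
tcp_rot: [-3.14, -0.0, 1.627]
contact_force: [0.1, 0.3, -0.6]
grip_width: 73.2
```

```bash
cat > m.py <<'E'
from h import *
import sys
np.set_printoptions(precision=1,suppress=True)
t=sys.argv[1]
o=sensors.get_obs();P=o["tool_pos"];Y=o["tcp_rot"][2];print(P,Y,o["time"],o["contact_force"])
I={n:imaging.capture(n) for n in("wrist","scene","side")}
for n,im in I.items():
    cv2.imwrite(f"pics/{t}_{n}.png",im);h=cv2.cvtColor(im,cv2.COLOR_BGR2HSV)
    red=cv2.bitwise_or(cv2.inRange(h,(0,140,90),(8,255,255)),cv2.inRange(h,(172,140,90),(180,255,255)))
    g=cv2.inRange(h,(45,90,40),(85,255,255));y=cv2.inRange(h,(15,150,110),(28,255,255))
    box={"wrist":(200,200,480,440),"scene":(290,190,380,300),"side":(295,190,345,270)}[n]
    for nm,m in(("red",red),("green",g),("yel",y)):
        k,l,s,c=cv2.connectedComponentsWithStats(m)
        for i in range(1,k):
            if s[i,4]>2 and box[0]<c[i][0]<box[2] and box[1]<c[i][1]<box[3]: print(n,nm,s[i],c[i])
for z in(67,76,83,90,97,104,111): 
    p=(542.7,-128,z);print(z,proj("scene",p),proj("side",p))
E
python3 m.py a
```

```text
[535.9 -22.6 191.1] 1.6266854576143481 31.025 [ 0.1  0.3 -0.6]
wrist red [310 312   5   9  43] [312.  316.2]
wrist red [310 328   5   5  19] [312.1 330.2]
wrist yel [291 191  43  53 436] [311.4 206.9]
wrist yel [322 238   3   5   9] [323.  240.2]
wrist yel [293 241   3   3   6] [294.  242.2]
wrist yel [329 241   2   3   4] [329.5 242. ]
wrist yel [448 317  21  55 574] [460.2 343.5]
wrist yel [ 256  369  305   35 2806] [425.2 390.8]
scene red [328 248   3   3   5] [329.  248.8]
scene green [359 201  10  13  94] [362.9 208.1]
scene green [337 238   7   6  15] [339.8 240.3]
scene yel [319 220   3   6   7] [320.1 222.7]
scene yel [297 261  13  12  76] [303.9 267. ]
scene yel [299 266  16  21 128] [308.3 278.6]
side yel [311 257   9   5  25] [314.6 259.8]
67 [333.5 251. ] [319.4 239.6]
76 [333.6 248.6] [319.4 236.1]
83 [333.7 246.7] [319.5 233.3]
90 [333.7 244.8] [319.5 230.5]
97 [333.8 242.8] [319.5 227.7]
104 [333.8 240.8] [319.6 224.9]
111 [333.9 238.9] [319.6 222. ]
```

```bash
cat > r.py <<'E'
from h import *
import sys
np.set_printoptions(precision=1,suppress=True)
def cen(n,f,box):
    im=cv2.imread(f"pics/{f}.png").astype(float);x0,y0,x1,y1=box;q=im[y0:y1,x0:x1]
    r=np.clip(q[...,2]-np.maximum(q[...,1],q[...,0])*1.25-12,0,None);yy,xx=np.mgrid[y0:y1,x0:x1]
    print(n,f,r.sum(),(r*xx).sum()/r.sum(),(r*yy).sum()/r.sum());return r.astype(int)
if __name__=="__main__":
    for f in sys.argv[1:]:
        n="scene" if "s" in f and "side" not in f else "side"
        b=(322,238,338,262) if n=="scene" else (312,222,328,250)
        print(cen(n,f,b))
E
python3 r.py scene0 a_scene side0 a_side
```

```text
scene scene0 423.25 330.86414648552864 253.48316597755465
[[ 0  0  0  0  0  0  0  0  0  0  0  0  0  0  0  0]
 [ 0  0  0  0  0  0  0  0  0  0  0  0  0  0  0  0]
 [ 0  0  0  0  0  0  0  0  0  0  0  0  0  0  0  0]
 [ 0  0  0  0  0  0  0  0  0  0  0  0  0  0  0  0]
 [ 0  0  0  0  0  0  0  0  0  0  0  0  0  0  0  0]
 [ 0  0  0  0  0  0  0  0  0  0  0  0  0  0  0  0]
 [ 0  0  0  0  0  0  0  0  0  0  0  0  0  0  0  0]
 [ 0  0  0  0  0  0  0  0  0  0  0  0  0  0  0  0]
 [ 0  0  0  0  0  0  0  0  0  0  0  0  0  0  0  0]
 [ 0  0  0  0  0  0  0  0  0  0  0  0  0  0  0  0]
 [ 0  0  0  0  0  0  0  0  0  0  0  0  0  0  0  0]
 [ 0  0  0  0  0  0  0  0  0  0  0  0  0  0  0  0]
 [ 0  0  0  0  0  0  0  0  0  0  0  0  0  0  0  0]
 [ 0  0  0  0  0  0  0  0  0  0 26 27  0  0  0  0]
 [ 0  0  0  0  0  0  0  0  0  0 25 71  0  0  0  0]
 [ 0  0  0  0  0  0  0  0  0  0  0 26  0  0  0  0]
 [ 0  0  0  0  0  0  0 19 75  0  0  0  0  0  0  0]
 [ 0  0  0  0  0  0  0 82 55  0  0  0  0  0  0  0]
 [ 0  0  0  0  0  0  0 13  0  0  0  0  0  0  0  0]
 [ 0  0  0  0  0  0  0  0  0  0  0  0  0  0  0  0]
 [ 0  0  0  0  0  0  0
[... 4104 characters left out ...]
 0  0 57 76 42  0  0  0  0  0  0  0]
 [ 0  0  0  0  0  0  0  0  0  0  0  0  0  0  0  0]
 [ 0  0  0  0  0  0  0  0  0  0  0  0  0  0  0  0]
 [ 0  0  0  0  0  0  0  0  0  0  0  0  0  0  0  0]
 [ 0  0  0  0  0  0  0  0  0  0  0  0  0  0  0  0]
 [ 0  0  0  0  0  0  0  0  0  0  0  0  0  0  0  0]
 [ 0  0  0  0  0  0  0  0  0  0  0  0  0  0  0  0]
 [ 0  0  0  0  0  0  0  0  0  0  0  0  0  0  0  0]
 [ 0  0  0  0  0  0  0  0  0  0  0  0  0  0  0  0]
 [ 0  0  0  0  0  0  0  0  0  0  0  0  0  0  0  0]
 [ 0  0  0  0  0  0  0  0  0  0  0  0  0  0  0  0]
 [ 0  0  0  0  0  0  0  0  0  0  0  0  0  0  0  0]
 [ 0  0  0  0  0  0  0  0  0  0  0  0  0  0  0  0]
 [ 0  0  0  0  0  0  0  0  0  0  0  0  0  0  0  0]]
```

```bash
python3 - <<'E'
from h import *
np.set_printoptions(precision=1,suppress=True)
print("0 main",two("scene",(329.6,254.7),"side",(318.95,243.7)))
print("a main",two("scene",(329.0,248.9),"side",(318.95,235.5)))
print("a tip",two("scene",(333,245.5),"side",(319.9,232.3)),"0 tip scene z:")
for z in(60,65,70,85,90,95):print(z,proj("scene",(542.5,-127,z)),proj("scene",(541.5,-112,z)),proj("side",(541.5,-112,z)))
for z in(84,90,96):print("band",z,[proj("scene",(543.5+k*.055,-134-k,z)) for k in(0,18,36)])
im=cv2.imread("pics/a_scene.png").astype(int);q=im[232:248,332:346];print(q[...,1]-np.maximum(q[...,0],q[...,2]))
E
```

```text
0 main (array([ 541.4, -111.5,   67.8]), np.float64(0.3837032083063415))
a main (array([ 541.5, -109. ,   90.4]), np.float64(0.3213108787174372))
a tip (array([ 542.1, -125.1,   88.5]), np.float64(2.0803025104895116)) 0 tip scene z:
60 [333.3 253.2] [329.6 256.6] [318.9 246.7]
65 [333.3 251.8] [329.7 255.2] [319.  244.7]
70 [333.4 250.5] [329.7 253.9] [319.  242.8]
85 [333.5 246.4] [329.8 249.8] [319.1 236.8]
90 [333.5 245. ] [329.8 248.4] [319.1 234.8]
95 [333.5 243.6] [329.8 247. ] [319.1 232.8]
band 84 [array([335., 245.]), array([339.4, 241. ]), array([343.7, 237.1])]
band 90 [array([335.1, 243.3]), array([339.5, 239.3]), array([343.8, 235.4])]
band 96 [array([335.1, 241.7]), array([339.5, 237.7]), array([343.9, 233.8])]
[[ -8  -6  -1   6  -7  -9 -11 -10 -10 -11 -10 -11  -9  -5]
 [ -9  -4   6  -4  -9 -10 -10  -9 -11 -10 -10 -10  -9  -6]
 [ -8  -4   8  -5 -11 -10  -8 -10 -11 -10 -11 -11  -8  -7]
 [ -8  -6   5  -6 -11  -9 -10  -9  -8 -10 -11 -11  -8  -7]
 [ -8  -5   4  -7 -12  -9 -10  -8 -10 -11   7  15  -5  -6]
 [ -8  -3   5  -8 -10  -9  -8 -10 -10  -1  35  40  -4  -5]
 [ -8  -1   5  -7 -11 -11 -10  -9  22  32  49  42  -4  -5]
 [ -5   1   5  -6 -10 -11 -10  10  47  62  57  37  -2  -6]
 [ -3   0   3  -7  -9 -10  10  41  61  63  22   1  -4  -7]
 [ -3  -1  -1  -5  -9  10  41  52  62  23  -4 -10  -6  -7]
 [ -2  -1  -2  -2  -1  39  50  48   4  -5 -11 -11  -7  -7]
 [ -5  -2   0  -2  10  38  47  19  -9 -10 -11 -11  -7  -4]
 [ -6  -1  -1  -3  10  30  20  -6 -10  -9 -11 -11  -8  -5]
 [-20 -86 -21  -3  10   6  -8 -10 -10  -9 -10 -11  -8  -6]
 [-34 -85 -14  -4  -2 -10 -10 -10 -10  -9  -9  -7  -7  -6]
 [-15 -36  -5  -3  -9 -10 -10 -11 -10 -10  -5  -6  -7  -7]]
```

>>> {"method": "arm_command", "body": {
  "increments": [0.3,0,-20,-10,0,0.4,0,-60,-10,0,0.4,0,-105,-10,0,0.4,-15,-140,-5,0,0.4,-50,-148,0,0,0.4,-95,-148,20,0,0.4,-135,-148,45,0,0.4,-165,-148,70,0,0.4,-178,-148,85,0,0.4,-180,-148,90,0,0.4,-180,-148,90,0,0.4,-180,-148,90,0]
}}

```text
time: 32.67
tool_pos: [398.9, -210.0, 102.6]
tcp_rot: [3.141, 0.001, 1.628]
contact_force: [0.4, 0.3, 0.4]
grip_width: 55.2
```

```bash
cat > wp.py <<'E'
from h import *
import sys
np.set_printoptions(precision=1,suppress=True,linewidth=200)
def wproj(p,P,Y):
    H=np.array(imaging.calibration("wrist")["hand_eye"]);c=imaging.calibration("wrist")
    R=np.array([[np.cos(Y),np.sin(Y),0],[np.sin(Y),-np.cos(Y),0],[0,0,-1]])
    q=H[:3,:3].T@(R.T@(np.array(p)-P)-H[:3,3]);t=np.arctan2(np.hypot(q[0],q[1]),q[2]);r=np.hypot(q[0],q[1])
    return np.array([c["cx"]+c["fx"]*t*q[0]/r,c["cy"]+c["fx"]*t*q[1]/r])
o=sensors.get_obs();P=o["tool_pos"];Y=o["tcp_rot"][2];print(P,Y,o["time"],o["contact_force"])
w=imaging.capture("wrist");cv2.imwrite(f"pics/{sys.argv[1]}.png",w);f=w.astype(int)
g=(f[...,1]-np.maximum(f[...,0],f[...,2])>25).astype(np.uint8);r=(f[...,2]-1.25*np.maximum(f[...,0],f[...,1])>25).astype(np.uint8)
h=cv2.cvtColor(w,cv2.COLOR_BGR2HSV);ye=cv2.inRange(h,(15,150,110),(28,255,255))
for nm,m in(("g",g),("r",r),("yel",ye)):
    k,l,s,c=cv2.connectedComponentsWithStats(m)
    for i in range(1,k):
        if s[i,4]>12 and s[i,0]>330: print(nm,s[i],c[i])
for z in(62,78,84,90,96,102): print(z,"tip",wproj((542.2,-128,z),P,Y),"band edge",wproj((542.5,-133,z),P,Y),"band mid",wproj((543.5,-151,z),P,Y))
E
python3 wp.py x1
```

```text
[ 398.9 -210.   102.6] 1.6278659166235974 32.675 [0.4 0.3 0.4]
g [531 159   9  46 181] [535.1 181.3]
g [536 160  10  48 237] [540.8 183.4]
g [528 349  11  25  88] [532.8 360.5]
g [499 441   6   5  17] [501.4 443.1]
g [498 463  23  17 282] [509.3 471.6]
r [543 113   7  11  68] [546.  118.5]
r [539 142   7  10  61] [541.9 146.6]
yel [498   0  42  24 682] [516.5   9.2]
yel [547   0  26  18 193] [562.    7.4]
yel [576   5   4   8  19] [577.6   8.9]
yel [418 319  17  55 484] [427.6 346.5]
62 tip [523.1 145.9] band edge [522.6 152.9] band mid [520.3 178.1]
78 tip [535.2 148. ] band edge [534.6 155.4] band mid [532.1 182. ]
84 tip [540.1 148.9] band edge [539.5 156.5] band mid [536.8 183.6]
90 tip [545.1 149.8] band edge [544.5 157.6] band mid [541.6 185.3]
96 tip [550.3 150.8] band edge [549.7 158.7] band mid [546.7 187. ]
102 tip [555.8 151.8] band edge [555.1 160. ] band mid [551.9 188.9]
```

>>> {"method": "arm_command", "body": {
  "increments": [0.4,0,0,0,0,0.4,0,0,0,0,0.4,0,0,0,0,0.4,0,0,0,0,0.4,0,0,0,0,0.4,0,0,0,0]
}}

```text
time: 33.48
tool_pos: [398.5, -210.6, 101.8]
tcp_rot: [-3.142, 0.0, 1.627]
contact_force: [-0.4, -0.1, -0.4]
grip_width: 55.1
```

```bash
python3 wp.py x2 | head -8; python3 - <<'E'
from h import *
np.set_printoptions(precision=1,suppress=True)
for n in("scene","side"):
    im=imaging.capture(n);h=cv2.cvtColor(im,cv2.COLOR_BGR2HSV)
    for f,t in((cv2.inRange(h,(50,150,60),(75,255,255)),"cap"),(cv2.inRange(h,(110,150,60),(130,255,255)),"blue")):
        k,l,s,c=cv2.connectedComponentsWithStats(f);print(n,t,[c[i] for i in range(1,k) if s[i,4]>60])
print([proj("scene",(522.5,236,z)) for z in(240,280)],[proj("side",(522.5,236,z)) for z in(240,280)])
ticket.close_job()
E
```

```text
[ 398.5 -210.6  101.8] 1.626660365900487 33.475 [-0.4 -0.1 -0.4]
g [532 158   9  46 183] [536.5 180.5]
g [538 159  10  48 238] [542.4 182.5]
g [529 349   9  23  77] [533.1 359.6]
g [499 441   5   5  16] [501.2 443.2]
g [499 463  22  17 259] [510.  471.6]
r [544 112   7  11  70] [547.  117.3]
r [540 141   8  10  55] [543.4 145.5]
scene cap [array([362.3, 204.1]), array([215.9, 289.4])]
scene blue [array([ 42.8, 118.4]), array([109.6, 145.6])]
side cap [array([326.8, 174.4]), array([297.5, 276.5])]
side blue [array([200.7, 249.7])]
[array([217.5, 296.7]), array([214.5, 283.3])] [array([298.8, 289.4]), array([298.3, 264.2])]
the job is handed in; nothing more can be done
```

The green-capped pinkish bottle is weighed: it stands in the middle of the platter, and I handed the job in at about 33.6 s of the 72 s allowed. I unlatched the poise, slid it about 50 mm inward (from about 0.17 to 0.12, which balances about 300 g) and let the tabs go.

**Pointer:** in two close wrist-camera frames 0.8 s apart, the red tip sat within about 0.5 mm of the green band's centre and held steady, with the robot touching nothing. A rougher estimate from the fixed cameras put it between 4 mm below and 4 mm above centre, also inside the ±6 mm band. The wrist force during the lift suggested about 292 ± 16 g, which agrees.

**What went wrong on the way:**
- **First grasp:** it slipped off the cap on the lift. The bottle stayed standing where it was, and the second, lower grasp held.
- **First squeeze:** it closed just above the tabs and touched nothing. The real fingertips sit roughly 28 mm higher than the given tool point, so I went lower.
- **Force on the beam:** when the tabs were first gripped, the tool read up to 7.4 N vertically, about 6 N at the stop bar against its 10 N limit. I backed off to near zero before sliding.

**Other bottles and objects:** I never touched them on purpose, but I made no full check of their positions at the end. The only look-alike I could see again (purple) was within about 2 pixels of its start in one camera view and unmoved in the other. The blue cap was hidden from the cameras in the final check.

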